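# Draw the shaft out of a printer's feed roller

### The arm

A 6-joint arm with a two-finger parallel gripper is mounted at the origin on a cart in front of the work surface, level with it; the furniture and walls round the work are solid. World frame = base frame: x ahead of the robot, y to its left, z up, the work surface at z = 0. Lengths are in m, angles in rad, forces in N, time in s.
With the tool pointing down it reaches from about 0.25 to 0.8 m from the base axis. Payload 8.5 kg.
Tool frame: the origin (TCP) lies midway between the tips of the shut fingers; the grasp point (between the pads) lies arm.grip_depth behind it (arm.grip_depth is the distance from the TCP to the grasp point, in m); z points along the fingers, y is the line along which they close (so a half turn about z gives the same grasp; the last joint's range is limited). The gripper opens to 85 mm and grips with 20 to 120 N. Pads are 22 mm wide; open, the fingers measure 114 mm over their backs; the gripper's body (76 mm by 85 mm) begins 54 mm behind the grasp point. The pads swing forward as they close: fully open they stand 13 mm farther back than shut.
Start: joints at [0, 0.238, -0.013, 1.319, 0, 1.571], TCP at [0.525, -0, 0.231] pointing down, gripper open.
Joint ranges: [-2.66, 2.66], [-1.03, 1.9], [-1.14, 1.46], [-1.82, 2.27], [-1.45, 1.34], [-3.14, 3.14]. Speed limits (rad/s): [2.22, 2.22, 2.79, 3.14, 3.14, 3.14].

### API

Orientations are given as a 3x3 rotation matrix whose columns are the frame's x, y, z axes.
In Python, from workcell import arm gives the robot as it stands.
- The arm moves only by the tool play_rows, never from a script. Its argument "series" is a list of rows, each a list of 3 entries, a list of its own where there are three numbers: the turn, a rotation vector about the tool's x, y, z in rad, then the shift along the tool's x, y, z in m, then the finger opening in m, from 0 to 0.0854. A call has 1 to 20 rows; each row shifts and turns the commanded pose from where the row before left it, along the tool's axes as they then stand; what a row does not reach is not made up. A row lasts 1/8 s, in which the tool goes at most 62.5 mm and 10.7 degrees, less where a joint would pass 70% of its speed; a pose out of reach is approached as far as the arm can. A call is refused whole if a number of a shift passes 0.0625 or a number of a turn 0.188, either way. A call with a gripper value outside its range is refused whole. The fingers move at their own pace and stop on an object; "squeeze" is the grip in N (left out, the last holds). Time passes only in rows, so rows that do not move let the fingers close. It gives the time, the measured TCP pose, the force, the opening and the grip force at its end, in the units of the state.
- arm.sense(): the state, without advancing time (a new reading comes with each control period).
- arm.snapshot(name): name is "scene" or "side" or "wrist"; returns (picture, depth): 400x640x3 uint8, red, green, blue; 400x640 float32, m along the optical axis (not along the pixel's ray), 0 where there is no reading.
- arm.calibration(name): a dict with "fx", "fy", "cx", "cy" (pixels), "position" and "attitude" of the camera in the world. Camera axes: x right, y down, z forward; pixel columns grow to the right and rows downward; lengths in m; the calibration is good to about 2 mm. The wrist camera is an equidistant fisheye: a pixel r from the principal point sees the ray r / f radians off the axis. A picture is of the moment at which its call begins: read the wrist's pose just before it. calibration takes no time and is no camera call; for the wrist camera it gives the pose at the moment of the call.
- arm.close_job(): hands the job in; it is judged then, once.
The state is a dict: "time_s": time; "joint_positions": joint angles; "qvel": joint speeds; "tau": joint torques, N m; "tcp_pos": TCP position; "eef_rot": TCP orientation; "contact_force": force on the tool from outside, world axes, zero at the start; "ft_torque": the same for the moment, N m; "opening": opening from 0.0 (shut) to 1.0 (fully open); "grip_force": force on a finger pad.
Only numpy, scipy, OpenCV 4.12 (cv2) and the standard library are available. Lean on these libraries where they do the work, as an engineer would, in place of code of your own. Each camera call takes 0.05 s, during which the arm holds its last target. There are 200 camera calls.

### The job

The feed roller of this printer unit is worn and its steel shaft has to come out. Press the red thumb pad of the latch all the way down so that its fork lifts clear of the shaft, then draw the shaft straight out of the roller, regrasping as often as needed, and leave it lying in both white V-rests of the stand with its inner end clear of the unit. Keep the shaft level, never haul it against the closed latch, and leave the other things on the bench where they are.

Things in the scene. Friction and masses are not known exactly. Their poses are not given: they have to be found in the camera images.
- stand: Fixed aluminium repair stand: rail 430 x 60 x 14 mm (stand x -198 to 238) with a printer roller unit (x -186 to 0, steel end plates 84 mm wide in y, 103 mm high, black rubber roller) and two white V-rests. Origin on the bench (z = 0) under the outer face of the end plate the shaft comes out of. +x: the level direction in which the shaft is drawn out; +z up.
- bore_mouth (a point): Centre of the brass bush in the end plate: stand x = 0, y = 0, 80 mm above the bench. The bore, 14 mm in diameter, runs level back along stand -x and is closed at the far end. The bush stands 2 mm out of the plate, the latch 12 mm.
- rest_near (a point): On the shaft's axis when it lies in the first V-rest: stand x = 88 mm, y = 0, 78 mm above the bench. A rest is 12 mm thick along x (here 82 to 94 mm), 48 mm wide in y from 50 to 85 mm above the bench, with a 90 degree V opening upward. Fingers holding the shaft cannot pass a rest: let go and take the shaft again. The foot is 20 mm high.
- rest_far (a point): The same for the second, equal V-rest: stand x = 175 mm (169 to 181 mm), y = 0, 78 mm above the bench.
- latch (a joint): Rocker latch outside the end plate, pivot along stand x at y = -32 mm, 80 mm above the bench. 0 rad: closed, its dark fork sits in the shaft's groove and blocks it. Pressing the pad down raises the fork: from about 0.42 rad the shaft is free, 0.6 rad is the stop (fork top then 115 mm above the bench). Friction (about 3 N at the pad) keeps it where it is left.
- thumb_pad (a point): Top centre of the latch's red ribbed thumb pad, 24 mm (stand x) by 20 mm (y): stand x = -2, y = -74 mm, 87 mm above the bench when closed. Pressed straight down it sinks about 24 mm to the stop. Free space under it and round it, 20 mm to the end plate.
- shaft: Ground steel shaft, 12 mm in diameter, 200 mm long, 0.17 kg, loose in the bore. Origin at mid-length on its axis; +x along the axis to the outer end (it may roll about it). At the start 45 mm stick out of the plate, axis 79 mm above the bench. Groove 7 mm wide, 6.4 mm thick, 34 to 42 mm from the outer end, whose last 6 mm are a cone.
- shaft_inner_end (a point): Centre of the shaft's inner end face, 100 mm from its middle; hidden in the roller at the start, about 155 mm behind the end plate.
- screw_dish: Round metal dish with screws, 67 mm wide, 14 mm high, origin under its centre; a bystander.
- driver_0: Red and black precision screwdriver, 165 mm long, 16 mm high, lying on the bench, origin under its middle; a bystander.
- cutters: Blue-handled pliers, 124 mm long, 10 mm high, lying on the bench, origin under the middle; a bystander.
- paste_jar: White jar with green lid, 46 mm wide, 40 mm high, origin under its centre; a bystander.
- tape_kapton: Roll of amber tape, 52 mm wide, 12 mm high, origin under its centre; a bystander.

How it is judged:
On the way, in this order (a step that is already met when the one before it is completed fails the run):
1. the latch is pressed down so that its fork is clear of the shaft (value of joint latch above 0.42 rad), for 0.1 s.
2. the shaft is more than half drawn, still level in the bore, its outer end past the first V-rest (x of shaft_inner_end in the frame of stand between -0.09 and -0.01 m and angle between the x axis of shaft and the x axis of stand, either way round below 0.1 rad), for 0.05 s.
At the end, for the whole second after the job is handed in: The shaft lies at rest in both V-rests: its inner end is 4 to 70 mm outside the end plate, its middle within 5 mm of the line of the rests sideways and in height, and it is parallel to that line within 0.06 rad (x of shaft_inner_end in the frame of stand between 0.004 and 0.07 m and y of shaft in the frame of stand between -0.005 and 0.005 m and z of shaft in the frame of stand between 0.073 and 0.083 m and angle between the x axis of shaft and the x axis of stand, either way round below 0.06 rad and linear speed of shaft below 0.02 m/s); the robot touches nothing.
It fails at once if the shaft is hauled against the closed latch (over 40 N) (contact force between shaft and latch above 40 N and value of joint latch below 0.3 rad).
It fails at once if the shaft is dropped off the rests (height (world z) of shaft below 0.06 m).
It fails at once if a bystander is moved by more than 30 mm (distance of any of screw_dish, driver_0, cutters, paste_jar, tape_kapton from where it was at the start of the episode above 0.03 m).
It fails at once if the shaft tips more than 0.3 rad from level (not (angle between shaft's own x axis and vertical above 1.27 rad) or angle between shaft's own x axis and vertical above 1.87 rad).
It also fails if it takes over 51 s, if anything falls off the work surface, if the arm or the gripper's body presses on something with over 40 N, if the wrist force passes 120 N, or if a joint passes its speed limit or range.

## Working session

There is one attempt and no reset: what is moved stays moved. The work goes in short steps, Python scripts to look and compute and a tool call to move; the robot and the scene stay as the last step left them, time stands still between calls to the robot, and variables do not carry over. Pictures are saved under pics/ and viewed, at most 10 in all, crops included, and the job is handed in when it is done.

Besides the shell and the picture viewer there is one more tool, called after "Emit:" as a command line: name --argument value ..., lists and objects as JSON in quotes. play_rows: Moves the arm, as the interface text tells. Its arguments: {"type":"object","properties":{"series":{"type":"array","items":{"type":"array"}},"squeeze":{"type":"number"}},"required":["series"]}

```bash
mkdir -p pics; ls
python3 - <<'E'
from workcell import arm
import cv2,numpy as np
print(arm.grip_depth, arm.sense())
for n in ("scene","side"):
    p,d=arm.snapshot(n); cv2.imwrite(f"pics/{n}0.png",p[:,:,::-1]); np.savez(f"{n}0.npz",p=p,d=d,**arm.calibration(n)); print(arm.calibration(n))
E
```

```text
pics
0.0187 {'time_s': 0.0, 'joint_positions': array([-2.23036359e-06,  2.38820509e-01, -1.42058225e-02,  1.31921743e+00,
       -9.45675356e-06,  1.57080721e+00]), 'qvel': array([ 7.33967747e-04,  2.70829213e-04,  3.96216242e-04,  9.25981016e-05,
       -1.71306961e-04, -1.40684670e-03]), 'tau': array([ 1.29771975e-03, -5.38790166e+01,  3.46437156e+01,  1.83730113e-02,
        1.69192181e-04,  6.54446694e-05]), 'tcp_pos': array([ 5.24602907e-01, -4.07138722e-06,  2.30675645e-01]), 'eef_rot': array([[ 1.31026213e-05,  9.99998952e-01, -1.44743714e-03],
       [ 1.00000000e+00, -1.31163185e-05, -9.45352525e-06],
       [-9.47250039e-06, -1.44743701e-03, -9.99998952e-01]]), 'contact_force': array([-0.83583733,  0.24675663, -0.25498531]), 'ft_torque': array([-0.0209751 ,  0.00029336,  0.00620339]), 'grip_force': 0.0, 'opening': 1.0021108507191705}
{'fx': 487.13111645229327, 'fy': 487.13111645229327, 'cx': 332.7952275261487, 'cy': 200.64189109002172, 'position': array([-0.11748807, -0.80774827,  0.96426685]), 'attitude': array([[ 0.79891485, -0.37516212,  0.47009408],
       [-0.60141753, -0.50566868,  0.61854356],
       [ 0.00565774, -0.77688646, -0.62961529]])}
{'fx': 383.1966092391002, 'fy': 383.1966092391002, 'cx': 319.94863811080825, 'cy': 190.1184660389888, 'position': array([0.26644428, 1.16916772, 0.53058629]), 'attitude': array([[-0.96901421, -0.10962271,  0.2213466 ],
       [-0.24559378,  0.33194547, -0.91076666],
       [ 0.02636571, -0.93690718, -0.34858253]])}
```

View pics/scene0.png

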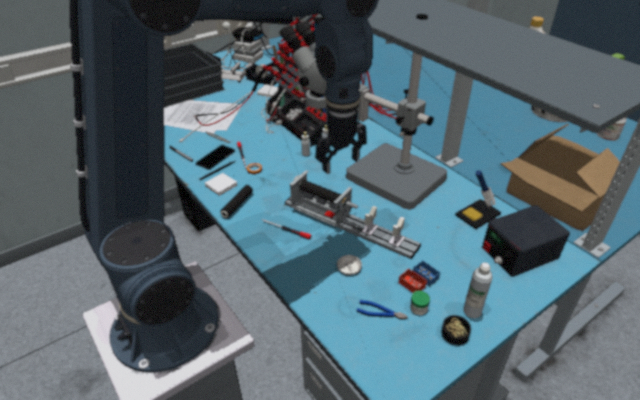

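View pics/side0.png

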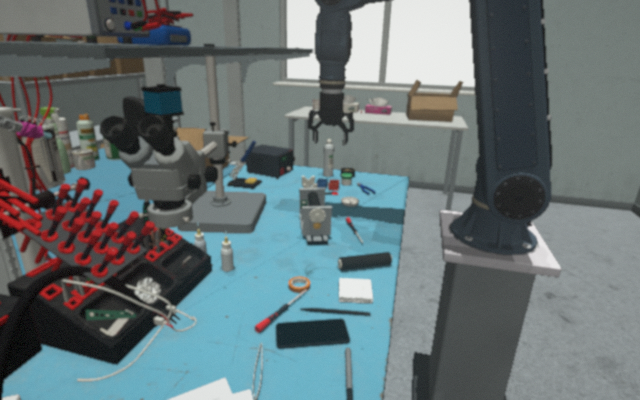

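The scene picture shows the stand from about (288,205) to (420,250), with the roller unit on the left and the rests near (370,215) and (398,228). The shaft is drawn toward the lower right. The side picture sees only the far end of the unit, at (316,222).

```bash
cat > h.py <<'E'
import numpy as np
def cloud(f):
    z=np.load(f); d=z['d']; v,u=np.mgrid[:400,:640]
    P=np.stack([(u-z['cx'])/z['fx']*d,(v-z['cy'])/z['fy']*d,d],-1)@z['attitude'].T+z['position']
    P[d==0]=np.nan
    return P,z['p']
E
python3 - <<'E'
from h import *
import cv2
P,p=cloud('scene0.npz')
for n,(u,v) in dict(plateTop=(345,192),rest1=(371,209),rest2=(399,219),railend=(418,245),railfar=(290,205),pad=(330,213),bench=(350,300),dish=(348,265),driver=(290,230),cutters=(380,310),jar=(420,300)).items(): print(n,P[v,u].round(3))
c=cv2.resize(p[160:270,270:440],None,fx=4.7,fy=4.7,interpolation=cv2.INTER_CUBIC); cv2.imwrite('pics/c0.png',c[:,:,::-1])
E
```

```text
plateTop [0.579 0.051 0.101]
rest1 [ 0.608 -0.032  0.078]
rest2 [ 0.64  -0.113  0.081]
railend [ 0.664 -0.173  0.015]
railfar [0.478 0.194 0.007]
pad [0.498 0.015 0.088]
bench [ 0.402 -0.199 -0.007]
dish [ 0.467 -0.108  0.003]
driver [0.413 0.094 0.012]
cutters [ 0.438 -0.272  0.001]
jar [ 0.514 -0.328  0.037]
```

View pics/c0.png

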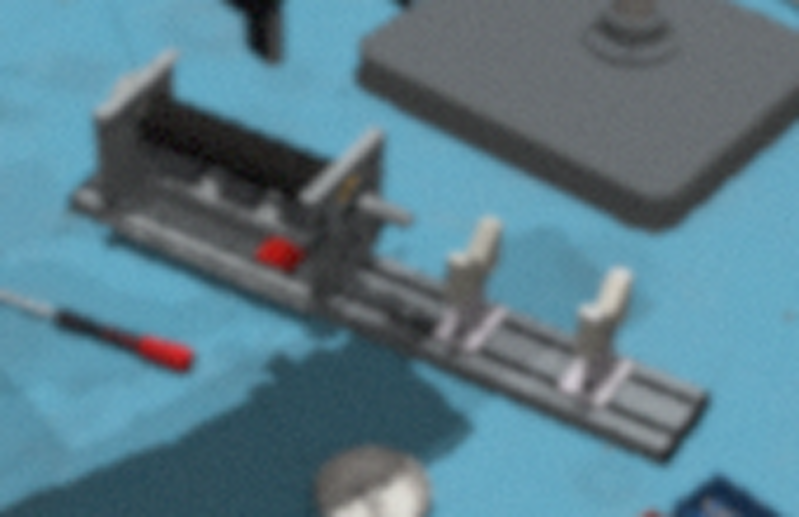

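The crop shows the red pad at about (280,254) on the robot's side of the plate, the shaft stub at (385,208), and rests at (475,270) and (605,320). Next I'll take the wrist view from here and fit the pose.

Run:
```python
from workcell import arm
import cv2,numpy as np
c=arm.calibration("wrist"); p,d=arm.snapshot("wrist"); print(c)
np.savez("w0.npz",p=p,d=d,**c); cv2.imwrite("pics/w0.png",p[:,:,::-1])
```

```text
{'fx': 309.70691628693146, 'fy': 309.70691628693146, 'cx': 316.43166459815563, 'cy': 195.6579225606216, 'position': array([0.52483714, 0.0675163 , 0.37354567]), 'attitude': array([[ 9.99999652e-01, -7.90456127e-04, -2.65540201e-04],
       [-8.32794557e-04, -9.62860878e-01, -2.69996733e-01],
       [-4.22576999e-05,  2.69996860e-01, -9.62861202e-01]])}
```

View pics/w0.png

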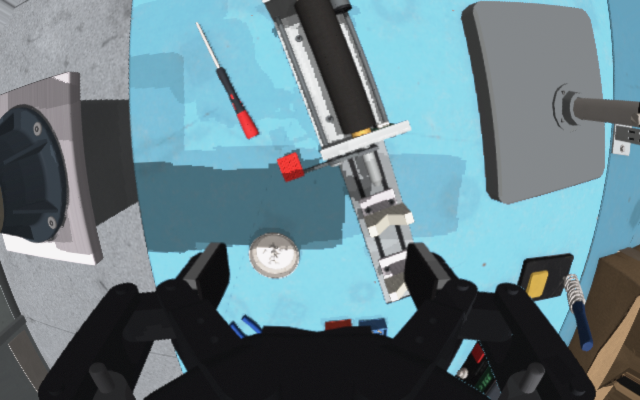

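The wrist view shows the whole working end: red pad at (291,167), plate top strip from (322,158) to (410,127), rests at (392,218) and (400,262), and the dish at (274,254).

```bash
cat >> h.py <<'E'
def wcloud(f):
    z=np.load(f); d=z['d']; v,u=np.mgrid[:400,:640]
    a=(u-z['cx'])/z['fx']; b=(v-z['cy'])/z['fy']; r=np.hypot(a,b)+1e-9; k=np.tan(np.minimum(r,1.4))/r
    P=np.stack([a*k*d,b*k*d,d],-1)@z['attitude'].T+z['position']
    P[d==0]=np.nan
    return P,z['p']
E
python3 - <<'E'
from h import *
import cv2
P,p=wcloud('w0.npz'); q=p.astype(int)
for n,(u,v) in dict(bench=(240,200),bench2=(450,180)).items(): print(n,P[v,u].round(4))
red=(q[...,0]>150)&(q[...,1]<70)&(q[...,2]<70); red[:145]=0;red[190:]=0
R=P[red&(P[...,2]>.078)]; print('pad',len(R),np.nanmedian(R,0).round(4),cv2.minAreaRect((R[:,:2]*1000).astype(np.float32)))
V,U=np.mgrid[:400,:640]
m=(P[...,2]>.096)&(P[...,2]<.11)&(V>110)&(V<170)&(U>310)&(U<420)
T=P[m]; print('plate',len(T),np.median(T,0).round(4),cv2.minAreaRect((T[:,:2]*1000).astype(np.float32)))
for lo,hi in ((195,240),(245,305)):
    m=(P[...,2]>.045)&(P[...,2]<.093)&(V>lo)&(V<hi)&(U>350)&(U<415)
    T=P[m]; print('rest',len(T),np.median(T,0).round(4),np.percentile(T,[2,98],axis=0).round(3),cv2.minAreaRect((T[:,:2]*1000).astype(np.float32)))
m=(P[...,2]>.006)&(P[...,2]<.022)&(V>130)&(V<305)&(U>340)&(U<415)
T=P[m]; print('rail',len(T),np.median(T,0).round(4),cv2.minAreaRect((T[:,:2]*1000).astype(np.float32)))
E
```

```text
bench [ 0.4264 -0.0431 -0.0007]
bench2 [ 0.7003 -0.0157  0.001 ]
pad 348 [0.4998 0.0179 0.0865] ((499.8764953613281, 16.0098819732666), (18.960262298583984, 21.015466690063477), 22.461780548095703)
plate 1246 [0.564  0.0461 0.1031] ((565.0717163085938, 53.5506706237793), (84.12471771240234, 34.22016143798828), 18.81243324279785)
rest 969 [ 0.5997 -0.0415  0.0753] [[ 0.577 -0.054  0.05 ]
 [ 0.621 -0.031  0.086]] ((600.29443359375, -43.63829803466797), (48.662967681884766, 13.828328132629395), 20.983108520507812)
rest 451 [ 0.6168 -0.1259  0.0722] [[ 0.607 -0.136  0.047]
 [ 0.629 -0.12   0.086]] ((621.1356811523438, -128.2628631591797), (28.56344223022461, 13.785868644714355), 18.93919563293457)
rail 4236 [ 0.6036 -0.0389  0.0146] ((609.3439331054688, -67.69007873535156), (61.09152603149414, 249.73927307128906), 20.185958862304688)
```

Emit:
play_rows --series '[[[0, 0, -0.176], [0, 0, 0], 0], [[0, 0, -0.176], [0, 0, 0], 0], [[0, 0, 0], [0.023, -0.021, 0.03], 0], [[0, 0, 0], [0, 0, 0.05], 0], [[0, 0, 0], [0, 0, 0.045], 0], [[0, 0, 0], [0, 0, 0], 0], [[0, 0, 0], [0, 0, 0], 0]]'

```text
time_s: 1.02
tcp_pos: [0.4981, 0.0144, 0.1076]
eef_rot: [[-0.345, 0.939, 0.001], [0.939, 0.345, 0.0], [-0.0, 0.001, -1.0]]
contact_force: [-0.1, 0.4, 1.0]
opening: 0.001
grip_force: 0.0
```

Emit:
play_rows --series '[[[0, 0, 0], [0, 0, 0.012], 0], [[0, 0, 0], [0, 0, 0.008], 0], [[0, 0, 0], [0, 0, 0.008], 0], [[0, 0, 0], [0, 0, 0.006], 0], [[0, 0, 0], [0, 0, 0], 0], [[0, 0, 0], [0, 0, 0], 0]]'

```text
time_s: 1.78
tcp_pos: [0.4971, 0.0144, 0.0722]
eef_rot: [[-0.345, 0.939, -0.001], [0.939, 0.345, 0.0], [0.0, -0.001, -1.0]]
contact_force: [-0.5, -0.2, -0.5]
opening: -0.002
grip_force: 0.0
```

Emit:
play_rows --series '[[[0, 0, 0], [0, 0, 0.004], 0], [[0, 0, 0], [0, 0, 0.004], 0], [[0, 0, 0], [0, 0, 0.002], 0]]'

```text
time_s: 2.15
tcp_pos: [0.4973, 0.0143, 0.0621]
eef_rot: [[-0.345, 0.939, -0.0], [0.939, 0.345, -0.0], [-0.0, -0.0, -1.0]]
contact_force: [1.2, -0.6, 4.5]
opening: 0.003
grip_force: 1.7
```

Run:
```python
from workcell import arm
import cv2,numpy as np
print(arm.sense()['contact_force'],arm.sense()['tcp_pos'])
p,d=arm.snapshot("scene"); c=cv2.resize(p[160:270,270:440],None,fx=4.7,fy=4.7,interpolation=cv2.INTER_CUBIC); cv2.imwrite('pics/c1.png',c[:,:,::-1])
```

```text
[ 1.15381738 -0.6109151   4.46633531] [0.49729878 0.01431831 0.0620907 ]
```

View pics/c1.png

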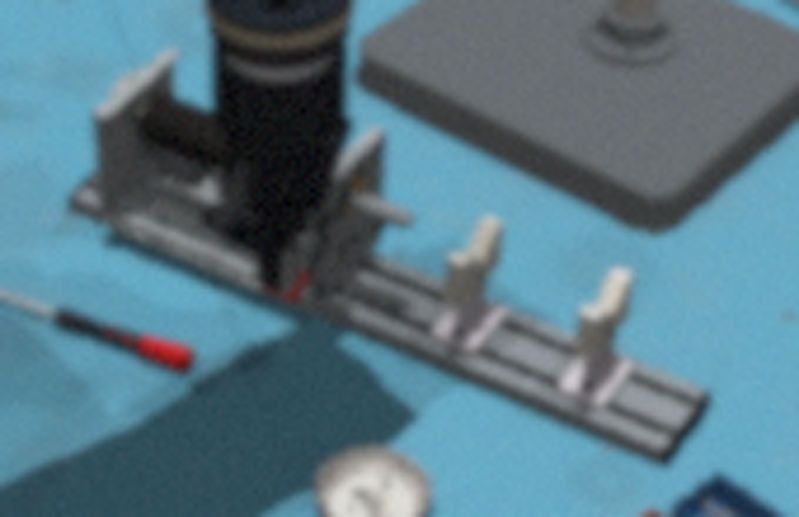

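The pad has sunk with the fingers, and the red now shows lower at (298,287). I'll press a bit more to feel for the stop.

Emit:
play_rows --series '[[[0, 0, 0], [0, 0, 0.002], 0], [[0, 0, 0], [0, 0, 0.002], 0]]'

```text
time_s: 2.45
tcp_pos: [0.4982, 0.0145, 0.0601]
eef_rot: [[-0.345, 0.939, 0.003], [0.939, 0.345, 0.0], [-0.001, 0.002, -1.0]]
contact_force: [-7.1, 0.6, 36.5]
opening: -0.001
grip_force: 16.7
```

Emit:
play_rows --series '[[[0, 0, 0], [0, 0, -0.04], 0], [[0, 0, 0], [0, 0, -0.05], 0], [[0, 0, 0], [-0.016, 0.038, 0], 0.06], [[0, 0, 0], [-0.015, 0.038, 0], 0.06], [[0, 0, 0], [0, 0, 0], 0.06], [[0, 0, 0], [0, 0, 0], 0.06]]'

```text
time_s: 3.2
tcp_pos: [0.5782, 0.0114, 0.1474]
eef_rot: [[-0.345, 0.939, -0.002], [0.939, 0.345, -0.0], [0.001, -0.002, -1.0]]
contact_force: [-0.2, 1.0, 0.9]
opening: 0.706
grip_force: 0.0
```

```bash
cat >> h.py <<'E'
O=np.array([.570,.039,0]); S=np.array([[.345,.9385,0],[-.9385,.345,0],[0,0,1]])  # columns: stand x,y,z
def tost(P): return (P-O)@S
E
python3 - <<'E'
from workcell import arm
from h import *
import cv2
print(tost(arm.sense()['tcp_pos']))
c=arm.calibration("wrist"); p,d=arm.snapshot("wrist")
np.savez("w1.npz",p=p,d=d,**c); cv2.imwrite("pics/w1.png",p[:,:,::-1])
P,p=wcloud("w1.npz"); Q=tost(P)
m=(Q[...,0]>.014)&(Q[...,0]<.06)&(abs(Q[...,1])<.015)&(Q[...,2]>.07)&(Q[...,2]<.1)
T=Q[m]; print(len(T))
if len(T): print(T.min(0),T.max(0))
for a in np.arange(.014,.05,.005):
    t=T[abs(T[:,0]-a)<.0025]
    if len(t): print(a.round(3),np.percentile(t[:,1],[2,98]).round(4),t[:,2].max().round(4))
E
```

```text
[ 0.02869217 -0.00184703  0.1474345 ]
619
[ 0.01402124 -0.00601719  0.07956418] [0.04510113 0.00550269 0.08736473]
0.014 [-0.004   0.0053] 0.0853
0.019 [-0.0059  0.0053] 0.0865
0.024 [-0.0059  0.0054] 0.0874
0.029 [-0.0059  0.0054] 0.0868
0.034 [-0.006   0.0055] 0.0866
0.039 [-0.006   0.0055] 0.0859
0.044 [-0.0041  0.0029] 0.0841
```

View pics/w1.png

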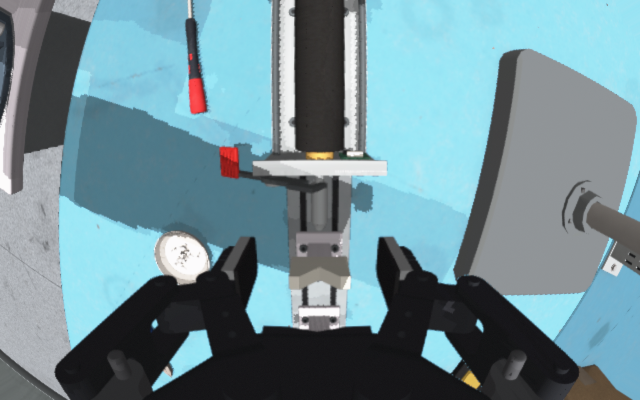

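The latch is up (fork at about (310,187), raised over the shaft). The shaft is centred at (318,215) with its tip at stand x = 45 mm, which confirms the pose fit to within 1 mm. Next I'll descend and grip.

Emit:
play_rows --series '[[[0, 0, 0], [0, 0.0015, 0.04], 0.06], [[0, 0, 0], [0, 0, 0.03], 0.06], [[0, 0, 0], [0, 0, 0.016], 0.06], [[0, 0, 0], [0, 0, 0], 0.06], [[0, 0, 0], [0, 0, 0], 0.06]]'

```text
time_s: 3.88
tcp_pos: [0.5813, 0.012, 0.0635]
eef_rot: [[-0.345, 0.939, 0.001], [0.939, 0.345, 0.0], [-0.0, 0.001, -1.0]]
contact_force: [-1.0, -0.4, 0.1]
opening: 0.702
grip_force: 0.0
```

Emit:
play_rows --series '[[[0, 0, 0], [0, -0.0015, 0.003], 0.03], [[0, 0, 0], [0, 0, 0], 0.0], [[0, 0, 0], [0, 0, 0], 0.0], [[0, 0, 0], [0, 0, 0], 0.0], [[0, 0, 0], [0, 0, 0], 0.0]]' --squeeze 50

```text
time_s: 4.5
tcp_pos: [0.5796, 0.0114, 0.0595]
eef_rot: [[-0.345, 0.939, 0.001], [0.939, 0.345, 0.0], [-0.0, 0.0, -1.0]]
contact_force: [0.2, 0.3, 2.6]
opening: 0.122
grip_force: 48.7
```

Emit:
play_rows --series '[[[0, 0, 0], [0, 0, -0.001], 0], [[0, 0, 0], [-0.006, 0, 0], 0], [[0, 0, 0], [-0.01, 0, 0], 0], [[0, 0, 0], [0, 0, 0], 0]]'

```text
time_s: 5.0
tcp_pos: [0.5851, -0.0046, 0.0601]
eef_rot: [[-0.344, 0.939, -0.0], [0.939, 0.344, -0.001], [-0.0, -0.0, -1.0]]
contact_force: [1.4, -1.3, -0.7]
opening: 0.123
grip_force: 48.7
```

Moving freely. I'll continue to pad centre x ≈ 66.

Emit:
play_rows --series '[[[0, 0, 0], [-0.011, 0, 0], 0], [[0, 0, 0], [-0.01, 0, 0], 0], [[0, 0, 0], [0, 0, 0], 0], [[0, 0, 0], [0, 0, 0], 0]]'

```text
time_s: 5.5
tcp_pos: [0.5921, -0.0235, 0.0602]
eef_rot: [[-0.344, 0.939, -0.0], [0.939, 0.344, -0.0], [-0.0, -0.0, -1.0]]
contact_force: [0.1, -1.1, -1.3]
opening: 0.123
grip_force: 48.7
```

Run:
```python
from workcell import arm
from h import *
s=arm.sense(); print(tost(s['tcp_pos']),s['contact_force'],s['opening'])
```

```text
[ 0.06631337 -0.00084717  0.0602428 ] [ 0.07442011 -1.0675328  -1.27501523] 0.12287457457246398
```

Emit:
play_rows --series '[[[0, 0, 0], [0, 0, 0.001], 0.0], [[0, 0, 0], [0, 0.0005, 0], 0.04], [[0, 0, 0], [0, 0, 0], 0.04], [[0, 0, 0], [0.02, 0, 0], 0.04], [[0, 0, 0], [0.0175, 0, 0], 0.04], [[0, 0, 0], [0, 0, 0], 0.04], [[0, 0, 0], [0, 0, 0], 0.0], [[0, 0, 0], [0, 0, 0], 0.0], [[0, 0, 0], [0, 0, 0], 0.0], [[0, 0, 0], [0, 0, -0.001], 0.0]]'

```text
time_s: 6.75
tcp_pos: [0.5796, 0.0118, 0.0601]
eef_rot: [[-0.344, 0.939, -0.0], [0.939, 0.344, -0.0], [-0.0, -0.0, -1.0]]
contact_force: [0.3, 0.5, -2.0]
opening: 0.116
grip_force: 48.6
```

```bash
cat > st.py <<'E'
from workcell import arm
from h import *
s=arm.sense(); print(tost(s['tcp_pos']).round(4),s['contact_force'].round(1),s['opening'],s['grip_force'],s['time_s'])
c=arm.calibration("wrist"); p,d=arm.snapshot("wrist")
np.savez("wn.npz",p=p,d=d,**c)
P,p=wcloud("wn.npz"); Q=tost(P)
m=(abs(Q[...,1])<.012)&(Q[...,2]>.07)&(Q[...,2]<.1)&(Q[...,0]>-.05)&(Q[...,0]<.24)
T=Q[m]
for a in np.arange(.0,.24,.01):
    t=T[abs(T[:,0]-a)<.005]
    if len(t)>3: print(a.round(3),len(t),t[:,0].max().round(4),np.percentile(t[:,1],[5,95]).round(4),np.percentile(t[:,2],95).round(4))
E
python3 st.py
```

```text
[ 0.0288 -0.0004  0.0601] [ 0.3  0.5 -2. ] 0.115993738800587 48.609463761890765 6.75
0.0 100 -0.0022 [-0.0116  0.0116] 0.086
0.01 455 0.0147 [-0.0112  0.0041] 0.0986
0.02 982 0.025 [-0.0093  0.0106] 0.0983
0.03 692 0.035 [-0.0069  0.0057] 0.0981
0.04 424 0.045 [-0.0068  0.0054] 0.0978
0.05 496 0.055 [-0.0056  0.0044] 0.0862
0.06 280 0.0642 [-0.0062  0.0045] 0.0864
```

Emit:
play_rows --series '[[[0, 0, 0], [-0.008, 0, 0], 0], [[0, 0, 0], [-0.01, 0, 0], 0], [[0, 0, 0], [-0.01, 0, 0], 0], [[0, 0, 0], [-0.009, 0, 0], 0], [[0, 0, 0], [0, 0, 0], 0], [[0, 0, 0], [0, 0, 0], 0]]'

```text
time_s: 7.55
tcp_pos: [0.5923, -0.0227, 0.0602]
eef_rot: [[-0.345, 0.939, -0.0], [0.939, 0.345, 0.0], [0.0, -0.0, -1.0]]
contact_force: [-0.6, 0.4, -2.1]
opening: 0.122
grip_force: 48.6
```

```bash
python3 st.py
```

```text
[ 0.0656 -0.0004  0.0602] [-0.6  0.4 -2.1] 0.1216777576286118 48.633835126552185 7.55
0.0 483 0.005 [-0.0091  0.009 ] 0.0926
0.01 479 0.015 [-0.0091  0.0048] 0.0954
0.02 750 0.025 [-0.0058  0.0049] 0.086
0.03 725 0.035 [-0.0059  0.005 ] 0.0859
0.04 683 0.045 [-0.0061  0.0051] 0.0861
0.05 616 0.055 [-0.0059  0.0048] 0.0864
0.06 1607 0.065 [-0.0107  0.01  ] 0.098
0.07 650 0.0749 [-0.0068  0.0055] 0.0981
0.08 412 0.085 [-0.0061  0.005 ] 0.0974
0.09 481 0.095 [-0.0061  0.0049] 0.0864
0.1 155 0.1003 [-0.0062  0.0046] 0.0863
```

Emit:
play_rows --series '[[[0, 0, 0], [0, 0, 0.001], 0.0], [[0, 0, 0], [0, 0, 0], 0.04], [[0, 0, 0], [0, 0, 0], 0.04], [[0, 0, 0], [0.02, 0, 0], 0.04], [[0, 0, 0], [0.017, 0, 0], 0.04], [[0, 0, 0], [0, 0, 0], 0.04], [[0, 0, 0], [0, 0, 0], 0.0], [[0, 0, 0], [0, 0, 0], 0.0], [[0, 0, 0], [0, 0, 0], 0.0], [[0, 0, 0], [0, 0, -0.001], 0.0], [[0, 0, 0], [-0.008, 0, 0], 0], [[0, 0, 0], [-0.01, 0, 0], 0], [[0, 0, 0], [-0.01, 0, 0], 0], [[0, 0, 0], [-0.009, 0, 0], 0], [[0, 0, 0], [0, 0, 0], 0], [[0, 0, 0], [0, 0, 0], 0]]'

```text
time_s: 9.6
tcp_pos: [0.5923, -0.0226, 0.0602]
eef_rot: [[-0.345, 0.939, -0.0], [0.939, 0.345, 0.0], [0.0, -0.0, -1.0]]
contact_force: [-0.6, -0.3, -1.4]
opening: 0.122
grip_force: 48.6
```

```bash
python3 st.py
```

```text
[ 0.0655 -0.0004  0.0602] [-0.6 -0.3 -1.4] 0.12177102613627219 48.63475221209228 9.6
0.0 445 0.005 [-0.0094  0.0088] 0.0926
0.01 486 0.015 [-0.0093  0.0048] 0.0949
0.02 752 0.025 [-0.0058  0.0049] 0.0862
0.03 722 0.035 [-0.0059  0.005 ] 0.0863
0.04 667 0.045 [-0.0061  0.0047] 0.0862
0.05 666 0.055 [-0.0069  0.0062] 0.0922
0.06 1557 0.065 [-0.0106  0.0099] 0.0981
0.07 660 0.075 [-0.0068  0.0056] 0.0982
0.08 466 0.085 [-0.0059  0.0048] 0.0972
0.09 393 0.095 [-0.0061  0.0048] 0.0856
0.1 187 0.1017 [-0.0061  0.0046] 0.0855
```

Emit:
play_rows --series '[[[0, 0, 0], [0, 0, 0.001], 0.0], [[0, 0, 0], [0, 0, 0], 0.04], [[0, 0, 0], [0, 0, 0], 0.04], [[0, 0, 0], [0.02, 0, 0], 0.04], [[0, 0, 0], [0.017, 0, 0], 0.04], [[0, 0, 0], [0, 0, 0], 0.04], [[0, 0, 0], [0, 0, 0], 0.0], [[0, 0, 0], [0, 0, 0], 0.0], [[0, 0, 0], [0, 0, 0], 0.0], [[0, 0, 0], [0, 0, -0.0015], 0.0], [[0, 0, 0], [-0.008, 0, 0], 0]]'

```text
time_s: 11.02
tcp_pos: [0.5822, 0.0044, 0.0606]
eef_rot: [[-0.345, 0.939, -0.001], [0.939, 0.345, -0.0], [0.0, -0.001, -1.0]]
contact_force: [0.9, -0.3, -0.9]
opening: 0.123
grip_force: 48.6
```

```bash
python3 st.py|head -1
python3 - <<'E'
from workcell import arm
from h import *
import cv2
p,d=arm.snapshot("scene"); np.savez("s.npz",p=p,d=d,**arm.calibration("scene")); P,p=cloud("s.npz"); Q=tost(P)
m=(abs(Q[...,1])<.012)&(Q[...,2]>.065)&(Q[...,2]<.1)&(Q[...,0]>.05)&(Q[...,0]<.24); T=Q[m]
for a in np.arange(.05,.24,.01):
    t=T[abs(T[:,0]-a)<.005]
    if len(t)>3: print(a.round(3),len(t),np.median(t,0).round(4),t[:,0].max())
c=cv2.resize(p[160:270,290:460],None,fx=4.7,fy=4.7,interpolation=cv2.INTER_CUBIC); cv2.imwrite('pics/c2.png',c[:,:,::-1])
E
```

```text
[ 0.0367 -0.0005  0.0606] [ 0.9 -0.3 -0.9] 0.12271606792589365 48.62504884600639 11.025
0.05 10 [ 0.0532 -0.0054  0.0844] 0.054960746009883425
0.06 13 [ 0.0602 -0.0054  0.0818] 0.06482721930213727
0.07 13 [ 0.0705 -0.005   0.082 ] 0.0747269136207676
0.08 23 [ 0.0819 -0.0036  0.0832] 0.08488990793237687
0.09 20 [ 0.0903 -0.0042  0.0805] 0.09443792723042554
0.1 15 [ 0.1006 -0.0051  0.0817] 0.10471589266880388
0.11 14 [ 0.1099 -0.0041  0.0814] 0.11489571290686831
0.12 14 [ 0.1187 -0.0042  0.0803] 0.1237087036276302
0.13 14 [ 0.1304 -0.0051  0.081 ] 0.1347629974735863
0.14 15 [ 0.1402 -0.0062  0.0823] 0.1447522743049156
0.15 15 [ 0.1509 -0.006   0.0809] 0.1542116801125138
0.16 9 [ 0.1579 -0.0058  0.0794] 0.1615431616073727
0.17 21 [0.171  0.0052 0.0757] 0.1746617717807061
0.18 14 [0.1772 0.001  0.0731] 0.17839404477595894
```

View pics/c2.png

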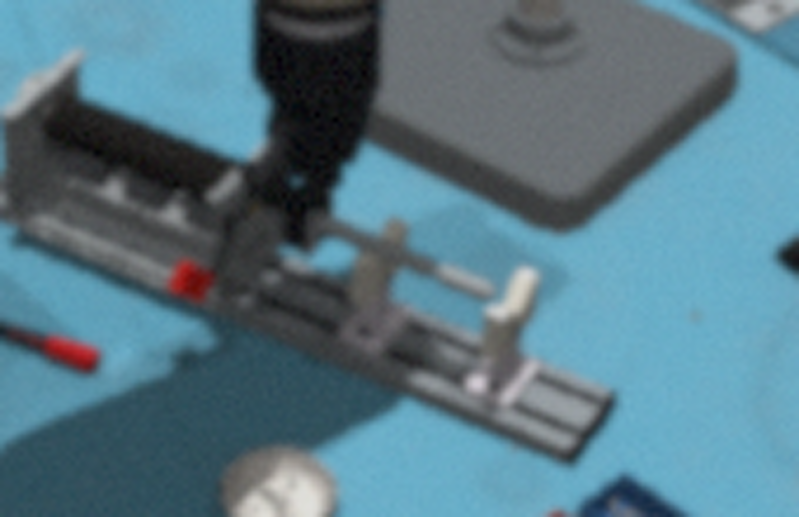

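The shaft lies level through rest 1, with its tip at (490,288) about 8 mm short of rest 2. I'll continue the draw.

Emit:
play_rows --series '[[[0, 0, 0], [-0.006, 0, 0], 0], [[0, 0, 0], [-0.006, 0, 0], 0], [[0, 0, 0], [-0.008, 0, 0], 0], [[0, 0, 0], [-0.009, 0, 0], 0], [[0, 0, 0], [0, 0, 0], 0], [[0, 0, 0], [0, 0, 0], 0]]'

```text
time_s: 11.88
tcp_pos: [0.5924, -0.0227, 0.0608]
eef_rot: [[-0.345, 0.939, -0.0], [0.939, 0.345, 0.0], [0.0, -0.0, -1.0]]
contact_force: [-0.2, 0.4, -1.2]
opening: 0.121
grip_force: 48.7
```

```bash
python3 st.py
```

```text
[ 0.0657 -0.0003  0.0608] [-0.2  0.4 -1.2] 0.12076648937474564 48.654145672917366 11.875
0.0 490 0.005 [-0.0094  0.0087] 0.0927
0.01 480 0.015 [-0.0087  0.0048] 0.0946
0.02 752 0.025 [-0.0057  0.005 ] 0.0871
0.03 723 0.035 [-0.0058  0.0051] 0.0869
0.04 656 0.045 [-0.006   0.0046] 0.0867
0.05 609 0.055 [-0.0058  0.0048] 0.0872
0.06 1613 0.065 [-0.0108  0.0101] 0.0985
0.07 650 0.0749 [-0.0067  0.0055] 0.0985
0.08 465 0.085 [-0.0059  0.0049] 0.098
0.09 398 0.095 [-0.006   0.0047] 0.0861
0.1 186 0.1015 [-0.0061  0.0047] 0.086
```

Emit:
play_rows --series '[[[0, 0, 0], [0, 0, 0.0017], 0.0], [[0, 0, 0], [0, 0, 0], 0.04], [[0, 0, 0], [0, 0, 0], 0.04], [[0, 0, 0], [0.02, 0, 0], 0.04], [[0, 0, 0], [0.017, 0, 0], 0.04], [[0, 0, 0], [0, 0, 0], 0.04], [[0, 0, 0], [0, 0, 0], 0.0], [[0, 0, 0], [0, 0, 0], 0.0], [[0, 0, 0], [0, 0, 0], 0.0], [[0, 0, 0], [0, 0, -0.0015], 0.0], [[0, 0, 0], [-0.008, 0, 0], 0], [[0, 0, 0], [-0.01, 0, 0], 0], [[0, 0, 0], [-0.01, 0, 0], 0], [[0, 0, 0], [-0.009, 0, 0], 0], [[0, 0, 0], [0, 0, 0], 0], [[0, 0, 0], [0, 0, 0.001], 0]]'

```text
time_s: 13.92
tcp_pos: [0.5924, -0.0227, 0.0596]
eef_rot: [[-0.345, 0.939, 0.0], [0.939, 0.345, -0.0], [-0.0, -0.0, -1.0]]
contact_force: [0.4, -0.6, -0.5]
opening: 0.119
grip_force: 48.7
```

```bash
python3 st.py
```

```text
[ 0.0657 -0.0002  0.0596] [ 0.4 -0.6 -0.5] 0.11907727684579959 48.688335567712784 13.925
0.0 296 0.0023 [-0.0102  0.0097] 0.0928
0.01 44 0.0068 [-0.0118 -0.0072] 0.0972
0.03 503 0.035 [-0.0055  0.0043] 0.0856
0.04 641 0.045 [-0.006   0.0043] 0.0858
0.05 640 0.055 [-0.0066  0.0048] 0.0889
0.06 1607 0.065 [-0.0107  0.0102] 0.0974
0.07 669 0.075 [-0.0068  0.0058] 0.0979
0.08 473 0.085 [-0.0058  0.0049] 0.0968
0.09 416 0.095 [-0.006  0.005] 0.0852
0.1 175 0.1018 [-0.0061  0.0047] 0.0851
```

Emit:
play_rows --series '[[[0, 0, 0], [0, 0, 0.0005], 0], [[0, 0, 0], [0, 0, 0], 0.04], [[0, 0, 0], [0, 0, 0], 0.05], [[0, 0, 0], [0, 0, 0], 0.05], [[0, 0, 0], [0, 0, -0.03], 0.05], [[0, 0, 0], [0, 0, -0.05], 0.05], [[0, 0, 0], [0, 0, -0.05], 0.05], [[0, 0, 0], [0, 0, 0], 0.05], [[0, 0, 0], [0, 0, 0], 0.05]]'

```text
time_s: 15.1
tcp_pos: [0.5922, -0.0226, 0.1887]
eef_rot: [[-0.345, 0.939, -0.0], [0.939, 0.345, -0.0], [0.0, -0.0, -1.0]]
contact_force: [-0.9, -0.1, 0.2]
opening: 0.588
grip_force: 0.0
```

```bash
python3 st.py; python3 -c "
import numpy as np,cv2
cv2.imwrite('pics/w3.png',np.load('wn.npz')['p'][:,:,::-1])"
```

```text
[ 0.0655 -0.0005  0.1887] [-0.9 -0.1  0.2] 0.5880257896377354 0.0 15.1
0.0 60 0.002 [-0.0102  0.011 ] 0.0927
0.01 4 0.0065 [-0.009  -0.0071] 0.0955
0.03 103 0.035 [-0.0049  0.0048] 0.0848
0.04 160 0.045 [-0.0049  0.0049] 0.0846
0.05 152 0.055 [-0.005   0.0049] 0.0847
0.06 149 0.0648 [-0.005   0.0049] 0.0847
0.07 153 0.0749 [-0.0051  0.005 ] 0.0848
0.08 234 0.0848 [-0.0104  0.0105] 0.0846
0.09 295 0.095 [-0.0105  0.0111] 0.0843
0.1 137 0.1049 [-0.0053  0.0051] 0.0846
0.11 135 0.1149 [-0.0054  0.0052] 0.0848
0.12 131 0.1249 [-0.0055  0.0053] 0.0846
0.13 123 0.1348 [-0.0055  0.0054] 0.0845
0.14 125 0.145 [-0.0056  0.0054] 0.0845
0.15 114 0.155 [-0.0057  0.0055] 0.0846
0.16 117 0.1649 [-0.0058  0.0056] 0.0846
0.17 222 0.175 [-0.0116  0.0114] 0.0843
0.18 167 0.1849 [-0.0108  0.0107] 0.0843
0.19 85 0.195 [-0.0042  0.005 ] 0.0841
0.2 94 0.205 [-0.0051  0.006 ] 0.0847
0.21 56 0.2125 [-0.0052  0.0061] 0.0847
```

View pics/w3.png

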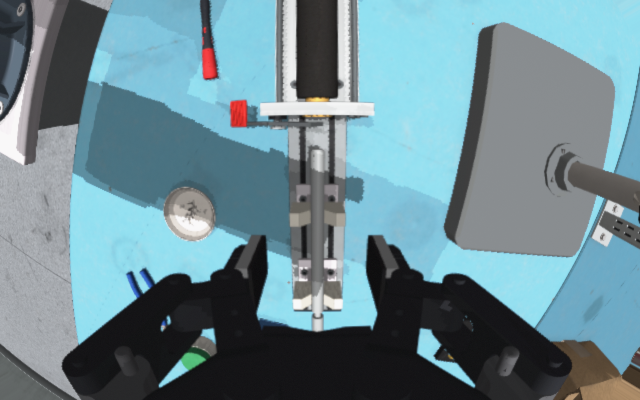

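The shaft lies level in both rests (y = 0, axis at about 78.5 mm) with its inner end at (317,150), about 28 mm clear of the plate. The gripper is free, so I'm handing in.

```bash
python3 -c "
from workcell import arm
print(arm.close_job())"
```

```text
the job is handed in; nothing more can be done
None
```

I pressed the latch down to its stop and drew the shaft out in five level pulls; it now lies in both V-rests with its inner end about 28 mm clear of the unit. The job was handed in at about 15 s, but the hand-in returned no verdict.

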